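# Scrub out the softener chamber of a dosing tank

### The job

Scrub the softener chamber of the white dosing tank (the chamber with the blue rim band and blue outlet nozzle): with the bottle brush held upright, head down, press its bristles lightly against the inside of the outlet wall and brush three times from the bottom up to just under the rim. The caddy's walls close in the end of the handle, so first lay the brush on the green mat, let go, and take it again near the end of the handle. When done, lay the brush on the mat again, with the tank left standing where it is and the other things untouched.

Things in the scene. Friction and masses are not known exactly. Their poses are not given: they have to be found in the camera images.
- brush: Bottle brush, 200 mm long, 95 g. Origin at mid-length on its axis, +x along the axis to the bristles. x -96 to -14 mm: blue handle, 24 x 24 mm rounded square; then a springy twisted-wire neck 5 mm thick; x 45 to 100 mm: stiff bristle head, 40 mm across. Starts lying level in the caddy, axis 24 mm above the caddy's underside. On a flat surface the head's axis lies 20 mm up and the handle slopes down to its end.
- handle_mid (a point): Point on the handle's axis 30 mm behind the brush's origin (130 mm from the bristle tip), near the balance point; x axis towards the head.
- handle_end (a point): Point on the handle's axis 65 mm behind the brush's origin (165 mm from the bristle tip, 31 mm from the handle's end); x axis towards the head.
- bristles (a point): Middle of the bristle head on its axis, 27.5 mm from the tip; x axis along the head to its tip. The wire neck bends elastically at the head end of the handle (brush x = -10 mm), any way sideways, up to 0.45 rad: about 2 N at this point for 10 mm of deflection.
- caddy: Fixed grey open trough that holds the brush, 226 (x) x 94 (y) x 52 mm high; walls 4 mm, floor 4 mm thick, a 12 mm wide rib across the floor at x = -65 mm with its top 12 mm up. Origin: centre of the underside, x along its length. The brush lies along x, bristles to +x (the robot's right), handle end 10 to 17 mm from the -x end wall.
- mat: Fixed green ribbed drip mat, 250 (x) x 115 (y) mm, 4 mm thick. Origin: centre of the underside, on the worktop; x along its length. (A wall rises along the right side of the worktop at world y = -0.45 m, with a 92 mm high upstand before it at y = -0.43 m.)
- tank: White open two-chamber dosing tank, 182 (x) x 68 (y) x 130 mm high, about 0.9 kg, loose. Origin: centre of the underside, x along its length. Walls 4 mm, floor 6 mm. Softener chamber (blue band under its rim) at the -x end, the robot's left: inside x -87 to -7, y -30 to 30, 124 mm deep. Its outlet wall is the end wall at -x, with a blue nozzle outside. The +x chamber is not part of the job.
- softener_mouth (a point): Centre of the softener chamber's mouth at rim height (x = -47 mm, z = 130 mm in the tank's frame). Axes as the tank's. The outlet wall's inner face is 40 mm from here in -x, so the bristles touch it when the head's axis is 20 mm off in -x.
- softener_floor (a point): Centre of the softener chamber's inner floor (x = -47 mm, z = 6 mm in the tank's frame).
- candle: Candle in a glass, 76 mm across, 90 mm high; bystander. Origin: centre of the underside.
- balm_pot: Grey and blue pot, 69 mm across, 41 mm high; bystander. Origin: centre of the underside.
- scent_oil: Small brown dropper bottle, 34 mm across, 102 mm high; bystander. Origin: centre of the underside.
- tape_measure: Red tape measure, 56 x 88 x 19 mm; bystander. Origin: centre of the underside.
- pen: Black pen, 145 mm long, 9 mm thick, lying at the back, before the sink; bystander. Origin: centre of the underside.

How it is judged:
By the outcome, as a careful person would: the job done as asked, in the order asked, and still so for the second after the job is handed in, with the robot touching nothing.
It also fails if it takes over 72 s, if anything falls off the work surface, if the arm or the gripper's body presses on something with over 40 N, if the wrist force passes 120 N, or if a joint passes its speed limit or range.

### The arm

A 6-joint arm with a two-finger parallel gripper is mounted at the origin on a cart in front of the work surface, level with it; the furniture and walls round the work are solid. World frame = base frame: x ahead of the robot, y to its left, z up, the work surface at z = 0. Lengths are in m, angles in rad, forces in N, time in s.
With the tool pointing down it reaches from about 0.375 to 0.9 m from the base axis. Payload 3.1 kg.
Tool frame: the origin (TCP) lies midway between the tips of the shut fingers; the grasp point (between the pads) lies 19 mm behind it; x points along the fingers, y is the direction in which the jaws open and shut, and the axes are right-handed (so a half turn about x gives the same grasp; the last joint's range is limited). The gripper opens to 87 mm and grips with 3 to 60 N. Pads are 19 mm wide; open, the fingers measure 117 mm over their backs; the gripper's body (75 mm by 190 mm) begins 51 mm behind the grasp point.
Start: joints at [0.992, 0.527, 1.433, -0, 1.181, -0.178], TCP at [0.244, 0.575, 0.223] pointing down, gripper open.
Joint ranges: [-3.08, 3.08], [-0.75, 2.2], [0.22, 2.44], [-1.43, 4.57], [0, 2.65], [-2.85, 2.85]. Speed limits (rad/s): [2.79, 2.79, 3.14, 3.14, 3.14, 3.14].

### API

Orientations are given as a unit quaternion [x, y, z, w].
In Python, from rig import get_obs, imaging, robot gives the robot as it stands.
- The arm moves only by the shell command python3 -m inch 'ROWS' [FORCE]. ROWS is JSON, a list of rows, each a list of 3 entries, a list of its own where there are three numbers: the finger opening in mm, from 0 to 87, then the shift along the tool's x, y, z in mm, then the turn, a rotation vector about the tool's x, y, z in degrees. In form: [[grip, [dx, dy, dz], [wx, wy, wz]], ...]. A call has 1 to 12 rows; each row shifts and turns the pose as measured when the row begins, along the tool's axes as they then stand; what a row does not reach is not made up. A row lasts 1/8 s, in which the tool goes at most 62.5 mm and 10.7 degrees, less where a joint would pass 70% of its speed; a pose out of reach is approached as far as the arm can. A call with a gripper value outside its range is refused whole. The fingers move at their own pace and stop on an object; FORCE is the grip in N (left out, the last holds). Time passes only in rows, so rows that do not move let the fingers close. It gives the time, the measured TCP pose, the force and the opening at its end, in the units of the state.
- get_obs(): the state, without advancing time (a new reading comes with each control period).
- imaging.camera(name): name is "scene" or "top" or "wrist"; returns the picture (480x640x3 uint8, red, green, blue); there is no depth.
- imaging.camera_params(name): a dict with "camera_matrix" (3x3 intrinsics, pixels), "xyz" and "rotation" of the camera in the world. Camera axes: x right, y down, z forward; pixel columns grow to the right and rows downward; lengths in m; the calibration is good to about 2 mm. A picture is of the moment at which its call begins: read the wrist's pose just before it. camera_params takes no time and is no camera call; for the wrist camera it gives the pose at the moment of the call.
- robot.hand_in(): hands the job in, once; it reports no verdict.
Trained networks look in the newest picture that a camera, given by its name, has taken for a name from the list of things; names that differ only in an ending like _2 or _b are one class to them, and where a whole thing is asked for, a point or a joint stands for the part that bears it (a point fixed in the world has none). Each returns a list of dicts, best first, with "confidence" (0 to 1); they miss things now and then, are a little off and sometimes report something else, mostly with a low value. They report only what shows in the picture. A call takes as long as a camera call.
- imaging.cut_out(camera, target): "pixels" (480x640 bool, what is visible of it) and "box" ([centre column, centre row, width, height] in pixels, round what is visible of it).
- imaging.tip_of(camera, target): "pixel" ([column, row] in pixels: a listed point, or the origin of a listed thing).
The state is a dict: "time": time; "q": joint angles; "joint_velocities": joint speeds; "joint_torque": joint torques, N m; "position": TCP position; "tool_rot": TCP orientation; "ft_force": force on the tool from outside, world axes, zero at the start; "moment": the same for the moment, N m; "grip_width": finger opening in m.
Only numpy, scipy, OpenCV 4.12 (cv2) and the standard library are available. Lean on these libraries where they do the work, as an engineer would, in place of code of your own. Each camera call takes 0.05 s, during which the arm holds its last target. There are 200 camera calls.

## Working session

There is one attempt and no reset: what is moved stays moved. The work goes in short steps, Python scripts to look and compute and a shell command to move; the robot and the scene stay as the last step left them, time stands still between calls to the robot, and variables do not carry over. Pictures are saved under pics/ and viewed, about 8 in all and at most 12, crops included, and the job is handed in when it is done.

```bash
ls; mkdir -p pics; cat > h.py <<'E'
import numpy as np, cv2
from scipy.spatial.transform import Rotation as R
from rig import get_obs, imaging, robot
def par(c):
    p=imaging.camera_params(c); r=np.array(p["rotation"],float)
    r=r if r.shape==(3,3) else R.from_quat(r.ravel()).as_matrix()
    return np.array(p["camera_matrix"]),np.array(p["xyz"]),r
def ray(P,px,z):
    K,t,r=P; d=r@np.linalg.solve(K,[px[0],px[1],1.]); return t+d*(z-t[2])/d[2]
def proj(P,X):
    K,t,r=P; c=K@(r.T@(np.array(X)-t)); return c[:2]/c[2]
def tri(obs):
    A=np.zeros((3,3));b=np.zeros(3)
    for (K,t,r),px in obs:
        d=r@np.linalg.solve(K,[px[0],px[1],1.]); d/=np.linalg.norm(d); M=np.eye(3)-np.outer(d,d); A+=M;b+=M@t
    return np.linalg.solve(A,b)
def save(n,*ims):
    cv2.imwrite("pics/"+n,cv2.cvtColor(np.hstack(ims),cv2.COLOR_RGB2BGR))
E
cat > a.py <<'E'
from h import *
o=get_obs(); print(o["time"],o["position"],R.from_quat(o["tool_rot"]).as_matrix().round(3).tolist())
P={}
for c in ["top","scene"]:
    P[c]=par(c); im=imaging.camera(c); save(c+"0.png",im); print(c,P[c][1])
    for t in ["brush","handle_mid","handle_end","bristles","caddy","mat","tank","softener_mouth","softener_floor","candle","balm_pot","scent_oil","tape_measure","pen"]:
        r=imaging.tip_of(c,t)
        print(t,[(np.round(x["pixel"],1).tolist(),round(x["confidence"],2),ray(P[c],x["pixel"],{"softener_mouth":.13,"softener_floor":.006,"mat":0.}.get(t,.024 if t in("brush","handle_mid","handle_end","bristles") else 0)).round(3).tolist()) for x in r[:2]])
E
python3 a.py
```

```text
pics
0.0 [0.24340041 0.57484469 0.2215491 ] [[-0.001, 0.39, 0.921], [-0.002, 0.921, -0.39], [-1.0, -0.002, -0.0]]
top [ 0.52064427 -0.18159229  1.08633481]
brush [([377.4, 228.5], 0.89, [0.609, -0.265, 0.024])]
handle_mid [([370.3, 227.7], 0.97, [0.611, -0.25, 0.024]), ([350.3, 227.0], 0.5, [0.612, -0.206, 0.024])]
handle_end [([350.1, 230.6], 0.7, [0.605, -0.206, 0.024]), ([235.6, 237.9], 0.28, [0.589, 0.044, 0.024])]
bristles [([415.4, 230.2], 0.83, [0.605, -0.347, 0.024])]
caddy [([383.4, 235.2], 0.78, [0.596, -0.28, 0.0])]
mat [([325.8, 293.7], 0.61, [0.467, -0.153, 0.0])]
tank [([255.7, 232.6], 0.63, [0.602, 0.004, 0.0])]
softener_mouth [([223.9, 233.3], 0.81, [0.591, 0.045, 0.13])]
softener_floor []
candle [([427.8, 297.4], 0.81, [0.459, -0.377, 0.0])]
balm_pot [([433.3, 179.6], 0.77, [0.72, -0.392, 0.0])]
scent_oil [([440.4, 276.9], 0.7, [0.504, -0.405, 0.0])]
tape_measure [([227.9, 310.7], 0.57, [0.429, 0.064, 0.0])]
pen [([305.9, 192.9], 0.77, [0.691, -0.108, 0.0])]
scene [1.06168157 0.35989634 0.77315856]
brush [([275.6, 259.3], 0.79, [0.604, -0.27, 0.024])]
handle_mid [([2
[... 204 characters left out ...]
les [([254.4, 244.8], 0.81, [0.609, -0.339, 0.024])]
caddy [([271.5, 270.0], 0.8, [0.618, -0.271, 0.0])]
mat [([359.4, 266.7], 0.72, [0.471, -0.147, 0.0])]
tank [([369.6, 342.4], 0.79, [0.604, 0.006, 0.0])]
softener_mouth [([401.2, 309.8], 0.57, [0.593, 0.057, 0.13])]
softener_floor [([390.8, 352.3], 0.81, [0.595, 0.051, 0.006]), ([201.8, 265.6], 0.28, [0.723, -0.381, 0.006])]
candle [([294.2, 216.0], 0.76, [0.46, -0.377, 0.0])]
balm_pot [([200.0, 265.8], 0.84, [0.724, -0.389, 0.0])]
scent_oil [([273.5, 218.9], 0.72, [0.504, -0.403, 0.0])]
tape_measure [([450.9, 316.1], 0.66, [0.439, 0.073, 0.0])]
pen [([295.1, 329.7], 0.59, [0.687, -0.113, 0.0]), ([200.2, 264.0], 0.49, [0.72, -0.393, 0.0])]
```

View pics/top0.png

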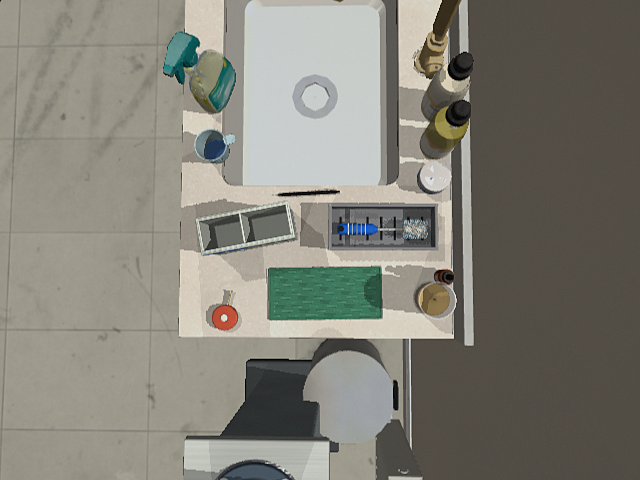

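View pics/scene0.png

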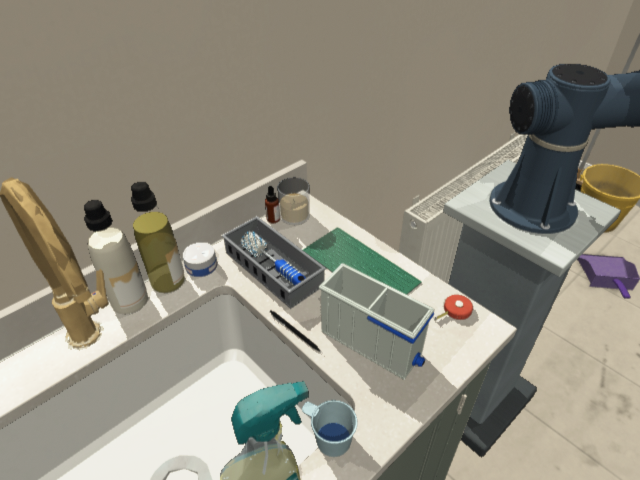

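The top view shows the brush in the caddy (handle around px 350–375, 229, head at 416, 230), the mat at cols 267–382 and rows 265–321, and the tank at left, slightly rotated. The scene view confirms the blue band and nozzle at the robot's left end of the tank. Next I'll move above the caddy for a near look.

```bash
python3 -m inch '[[87,[0,0,0],[9.6,0,0]],[87,[0,0,0],[9.6,0,0]],[87,[0,0,0],[9.6,0,0]],[87,[0,0,0],[9.6,0,0]],[87,[0,0,0],[9.6,0,0]],[87,[0,0,0],[9.6,0,0]],[87,[0,0,0],[9.6,0,0]],[87,[-5,26,55],[0,0,0]],[87,[-5,26,55],[0,0,0]],[87,[-5,26,55],[0,0,0]],[87,[-5,26,55],[0,0,0]],[87,[0,26,55],[0,0,0]]]'; python3 -m inch '[[87,[0,26,55],[0,0,0]],[87,[0,26,55],[0,0,0]],[40,[0,26,55],[0,0,0]],[40,[0,26,55],[0,0,0]],[40,[0,26,55],[0,0,0]],[40,[0,26,55],[0,0,0]],[40,[0,26,55],[0,0,0]],[40,[0,0,0],[0,0,0]],[40,[0,0,0],[0,0,0]]]'
cat > look.py <<'E'
import sys; from h import *
# usage: look.py name view? tgt:z ...
o=get_obs(); print(round(o["time"],2),np.round(o["position"],4),R.from_quat(o["tool_rot"]).as_matrix().round(3).tolist(),np.round(o["ft_force"],2),round(o["grip_width"],4))
P=par("wrist"); im=imaging.camera("wrist"); save(sys.argv[1],im)
for a in sys.argv[2:]:
    t,z=a.split(":")
    print(t,[(np.round(x["pixel"],1).tolist(),round(x["confidence"],2),ray(P,x["pixel"],float(z)).round(4).tolist()) for x in imaging.tip_of("wrist",t)[:2]])
E
python3 look.py w1.png brush:.024 handle_mid:.024 handle_end:.024 bristles:.024 caddy:0 mat:0
```

```text
time: 3.0
position: [0.3657, 0.2928, 0.2431]
tool_rot: [0.511, 0.491, -0.506, 0.492]
ft_force: [1.2, -0.9, -0.1]
grip_width: 0.087
time: 4.12
position: [0.5409, -0.1138, 0.2455]
tool_rot: [0.515, 0.487, -0.505, 0.493]
ft_force: [0.2, 0.3, 0.2]
grip_width: 0.0409
4.12 [ 0.5409 -0.1138  0.2455] [[0.016, 0.999, -0.041], [0.004, -0.041, -0.999], [-1.0, 0.016, -0.004]] [0.17 0.26 0.17] 0.0409
brush []
handle_mid []
handle_end [([388.7, 301.6], 0.93, [0.6059, -0.2062, 0.024])]
bristles []
caddy []
mat [([243.8, 248.2], 0.68, [0.4671, -0.153, 0.0])]
```

```bash
python3 -m inch '[[40,[0,27,50],[-2,0,0]],[40,[0,27,55],[0,0,0]],[40,[0,8,22],[0,0,0]],[40,[0,0,0],[0,0,0]]]'; python3 look.py w2.png brush:.024 handle_mid:.024 handle_end:.024 bristles:.024 caddy:0 mat:0
python3 - <<'E'
from h import *
P=par("wrist")
for t,z in (("caddy",.052),("brush",.024)):
    for x in imaging.cut_out("wrist",t)[:1]:
        m=np.argwhere(x["pixels"])[:,::-1].astype(np.float32); print(t,x["confidence"],x["box"])
        b=cv2.boxPoints(cv2.minAreaRect(m)); print([ray(P,p,z).round(4).tolist() for p in b])
E
```

```text
time: 4.97
position: [0.6025, -0.2401, 0.2468]
tool_rot: [0.504, 0.498, -0.494, 0.504]
ft_force: [0.6, 0.4, 0.1]
grip_width: 0.04
4.97 [ 0.6025 -0.2401  0.2468] [[0.017, 1.0, 0.003], [0.004, 0.003, -1.0], [-1.0, 0.017, -0.004]] [0.56 0.38 0.14] 0.04
brush [([320.2, 244.4], 0.91, [0.6057, -0.2727, 0.024])]
handle_mid [([321.0, 208.3], 0.97, [0.6063, -0.2387, 0.024])]
handle_end [([322.4, 174.6], 0.74, [0.6075, -0.2083, 0.024])]
bristles [([316.9, 317.4], 0.82, [0.6027, -0.3464, 0.024])]
caddy [([327.1, 239.2], 0.86, [0.6129, -0.2739, 0.0])]
mat [([167.3, 106.8], 0.75, [0.4673, -0.15, 0.0]), ([415.6, 60.6], 0.27, [0.6905, -0.11, 0.0])]
caddy 0.95 [325.9, 245.5, 122.6, 257.8]
[[0.5607, -0.1569, 0.052], [0.6583, -0.1563, 0.052], [0.6691, -0.3872, 0.052], [0.5545, -0.3868, 0.052]]
brush 0.58 [321.6, 233.2, 40.4, 183.4]
[[0.5877, -0.176, 0.024], [0.6227, -0.1758, 0.024], [0.626, -0.3524, 0.024], [0.5867, -0.3523, 0.024]]
```

View pics/w2.png

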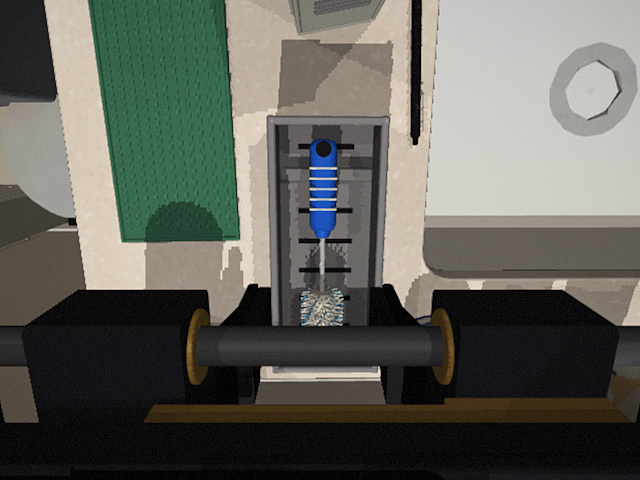

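The wrist view shows the blue handle, end at (323,150) and neck start at (322,237), almost parallel to the caddy. The brush sits slightly to the robot side of the caddy's centre, so the finger opening must be small.

```bash
python3 -m inch '[[34,[50,2,0],[0,0,-1]],[34,[50,2,0],[0,0,0]],[34,[48,0,0],[0,0,0]],[34,[0,0,0],[0,0,0]]]'; python3 look.py w3.png handle_mid:.024 handle_end:.024 brush:.024 caddy:0
python3 - <<'E'
from h import *
P=par("wrist")
m=imaging.cut_out("wrist","handle_mid")
for x in m[:2]:
    ys,xs=np.where(x["pixels"]); print(x["confidence"],x["box"])
    for r in range(ys.min(),ys.max(),12):
        c=xs[ys==r]
        if len(c): print(r,ray(P,(c.min(),r),.024).round(4)[:2],ray(P,(c.max(),r),.024).round(4)[:2])
E
```

```text
time: 5.92
position: [0.6094, -0.2377, 0.0989]
tool_rot: [0.5, 0.501, -0.497, 0.503]
ft_force: [-0.1, -0.2, 0.1]
grip_width: 0.0341
5.92 [ 0.6094 -0.2377  0.0989] [[0.005, 1.0, 0.007], [0.001, 0.007, -1.0], [-1.0, 0.005, -0.0]] [-0.08 -0.16  0.1 ] 0.0341
handle_mid [([316.1, 262.7], 0.64, [0.6067, -0.2418, 0.024])]
handle_end [([316.9, 203.0], 0.81, [0.607, -0.2069, 0.024])]
brush [([314.2, 312.6], 0.74, [0.6057, -0.2732, 0.024])]
caddy [([324.5, 297.8], 0.56, [0.6122, -0.2735, 0.0])]
0.7 [315.4, 276.5, 61.5, 260.4]
149 [ 0.6081 -0.1814] [ 0.6181 -0.1813]
161 [ 0.6015 -0.1879] [ 0.6249 -0.1878]
173 [ 0.6003 -0.1946] [ 0.6256 -0.1945]
185 [ 0.6008 -0.2013] [ 0.6257 -0.2012]
197 [ 0.6002 -0.2082] [ 0.6259 -0.2081]
209 [ 0.6007 -0.2151] [ 0.6254 -0.2151]
221 [ 0.6012 -0.2222] [ 0.6256 -0.2221]
233 [ 0.6011 -0.2294] [ 0.6251 -0.2293]
245 [ 0.6005 -0.2367] [ 0.6258 -0.2366]
257 [ 0.6004 -0.2441] [ 0.6254 -0.244 ]
269 [ 0.601  -0.2516] [ 0.6255 -0.2515]
281 [ 0.6009 -0.2592] [ 0.625  -0.2592]
293 [ 0.6051 -0.267 ] [ 0.6209 -0.267 ]
305 [ 0.6106 -0.2749] [ 0.6155 -0.2749]
317 [ 0.6106 -0.2829] [ 0.6149 -0.2829]
377 [ 0.5965 -0.325 ] [ 0.6301 -0.3251]
389 [ 0.5919 -0.3338] [ 0.6316 -0.334 ]
401 [ 0.5924 -0.3429] [ 0.6338 -0.3431]
```

View pics/w3.png

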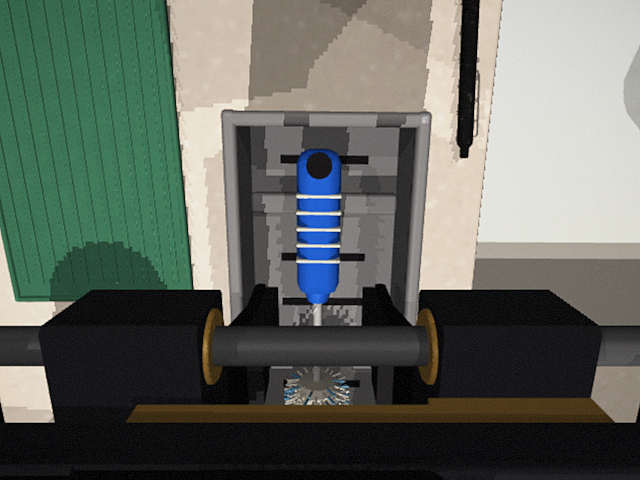

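```bash
python3 - <<'E'
from h import *
o=get_obs(); print(o["time"],o["position"],o["joint_velocities"]); P=par("wrist"); print(P[1],proj(P,[.6067,-.2418,.024]),proj(P,[.613,-.244,.024]))
m=imaging.cut_out("wrist","handle_mid")[0]["pixels"]
for r in (200,257): print(np.where(m[r])[0][[0,-1]])
E
```

```text
6.225 [ 0.6139056  -0.24053811  0.10559814] [-0.0005512   0.00486665  0.01091297 -0.00096145 -0.00245791  0.00067754]
[ 0.60987408 -0.16806811  0.26672689] [306.92991474 253.60626109] [317.55185267 257.17076825]
[296 339]
[296 338]
```

```bash
cat > hm.py <<'E'
from h import *
for i in range(2):
    P=par("wrist"); o=get_obs(); im=imaging.camera("wrist"); print(o["time"],o["position"].round(4) if hasattr(o["position"],"round") else o["position"],P[1].round(4))
    m=imaging.cut_out("wrist","handle_mid")[0]["pixels"]
    for r in (190,220,257):
        c=np.where(m[r])[0]
        if len(c): print(c[[0,-1]],ray(P,((c[0]+c[-1])/2,r),.024).round(4))
    print([ray(P,x["pixel"],.024).round(4).tolist() for x in imaging.tip_of("wrist","handle_mid")[:1]])
E
python3 hm.py
```

```text
6.275 [ 0.6136 -0.2404  0.1052] [ 0.6097 -0.168   0.2664]
[288 330] [ 0.6076 -0.2038  0.024 ]
[287 330] [ 0.6073 -0.2212  0.024 ]
[288 329] [ 0.6073 -0.2436  0.024 ]
[[0.6069, -0.2416, 0.024]]
6.425 [ 0.6129 -0.24    0.1041] [ 0.6093 -0.1678  0.2654]
[289 332] [ 0.6076 -0.2031  0.024 ]
[288 331] [ 0.607  -0.2205  0.024 ]
[290 331] [ 0.6076 -0.2428  0.024 ]
[[0.6089, -0.2437, 0.024]]
```

```bash
python3 -m inch '[[33,[10,-5,2],[0,0,0]],[33,[15,0,0],[0,0,0]],[33,[15,0,0],[0,0,0]],[33,[0,0,0],[0,0,0]],[33,[0,0,0],[0,0,0]]]'; python3 hm.py; python3 -c "
from h import *
o=get_obs();print(o['position'],R.from_quat(o['tool_rot']).as_matrix().round(3).tolist())"
```

```text
time: 7.2
position: [0.6067, -0.2417, 0.0586]
tool_rot: [0.5, 0.498, -0.496, 0.505]
ft_force: [0.1, 0.0, 0.3]
grip_width: 0.0331
7.2 [ 0.6067 -0.2417  0.0586] [ 0.6037 -0.1699  0.22  ]
[ 0.60665178 -0.24171977  0.0589215 ] [[0.011, 1.0, 0.007], [-0.003, 0.007, -1.0], [-1.0, 0.011, 0.003]]Traceback (most recent call last):
  File "hm.py", line 4, in <module>
    m=imaging.cut_out("wrist","handle_mid")[0]["pixels"]
      ~~~~~~~~~~~~~~~~~~~~~~~~~~~~~~~~~~~~~^^^
IndexError: list index out of range
```

```bash
python3 -m inch '[[33,[15,1,1],[0,0,0]],[33,[15,0,0],[0,0,0]],[33,[12,0,0],[0,0,0]],[33,[0,0,0],[0,0,0]]]' 25; python3 -m inch '[[33,[2,0,0],[0,0,0]],[33,[0,0,0],[0,0,0]]]'
```

```text
time: 7.8
position: [0.6085, -0.2429, 0.0142]
tool_rot: [0.5, 0.498, -0.496, 0.505]
ft_force: [0.2, 0.3, 0.2]
grip_width: 0.033
time: 8.05
position: [0.6086, -0.243, 0.012]
tool_rot: [0.5, 0.498, -0.496, 0.505]
ft_force: [-0.9, -0.3, 0.8]
grip_width: 0.0329
```

Close, check width, lift.

```bash
python3 -m inch '[[10,[0,0,0],[0,0,0]],[10,[0,0,0],[0,0,0]],[10,[0,0,0],[0,0,0]],[10,[0,0,0],[0,0,0]]]' 25; python3 -m inch '[[10,[-10,0,0],[0,0,0]],[10,[-25,0,0],[0,0,0]],[10,[-35,0,0],[0,0,0]],[10,[-35,0,0],[0,0,0]],[10,[-15,0,0],[0,0,0]],[10,[0,0,0],[0,0,0]]]'
python3 - <<'E'
from h import *
for c in ("top","scene"):
    P=par(c); im=imaging.camera(c)
    for t in ("mat",):
        x=imaging.cut_out(c,t)[0]; m=np.argwhere(x["pixels"])[:,::-1].astype(np.float32)
        print(c,t,x["confidence"],[ray(P,p,.004).round(4)[:2].tolist() for p in cv2.boxPoints(cv2.minAreaRect(m))])
E
python3 look.py w4.png handle_mid:.13 bristles:.13
```

```text
time: 8.55
position: [0.609, -0.2433, 0.013]
tool_rot: [0.5, 0.497, -0.496, 0.506]
ft_force: [-0.7, 0.0, -1.6]
grip_width: 0.0237
time: 9.3
position: [0.6071, -0.2424, 0.1379]
tool_rot: [0.5, 0.498, -0.496, 0.506]
ft_force: [0.5, -0.2, -0.7]
grip_width: 0.0236
top mat 0.64 [[0.4334, -0.0176], [0.5269, -0.0252], [0.5041, -0.2844], [0.4116, -0.2755]]
scene mat 0.97 [[0.534, -0.2647], [0.4124, -0.3176], [0.4117, -0.0259], [0.5185, 0.0015]]
9.5 [ 0.6056 -0.2416  0.135 ] [[0.008, 1.0, 0.007], [-0.001, 0.007, -1.0], [-1.0, 0.008, 0.001]] [-1.2   0.58 -1.53] 0.024
handle_mid [([319.4, 318.8], 0.75, [0.6046, -0.2484, 0.13])]
bristles [([316.8, 233.0], 0.31, [0.6034, -0.211, 0.13])]
```

View pics/w4.png

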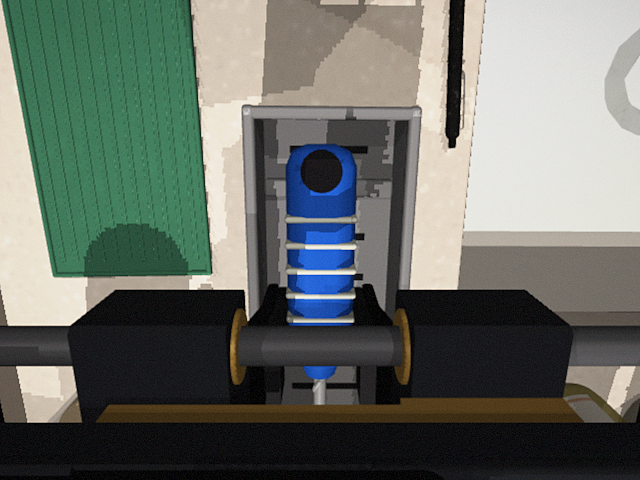

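Brush held (23.7 mm), clear of the caddy. Move over the mat and lay it down.

```bash
python3 -m inch '[[10,[0,-30,-45],[0,0,0]],[10,[0,-40,-45],[0,0,0]],[10,[0,-40,-30],[0,0,0]],[10,[0,-29,-2],[0,0,0]],[10,[20,0,0],[0,0,0]],[10,[30,0,0],[0,0,0]],[10,[30,0,0],[0,0,0]],[10,[0,0,0],[0,0,0]]]'; python3 look.py w5.png handle_mid:.06 handle_end:.06 mat:0
```

```text
time: 10.65
position: [0.4623, -0.1171, 0.0488]
tool_rot: [0.5, 0.5, -0.497, 0.503]
ft_force: [1.0, -0.7, -0.9]
grip_width: 0.024
10.65 [ 0.4623 -0.1171  0.0488] [[0.007, 1.0, 0.006], [-0.0, 0.006, -1.0], [-1.0, 0.007, 0.0]] [ 1.   -0.7  -0.89] 0.024
handle_mid [([319.7, 319.9], 0.86, [0.4613, -0.1167, 0.06])]
handle_end [([319.4, 232.4], 0.95, [0.461, -0.0823, 0.06])]
mat []
```

View pics/w5.png

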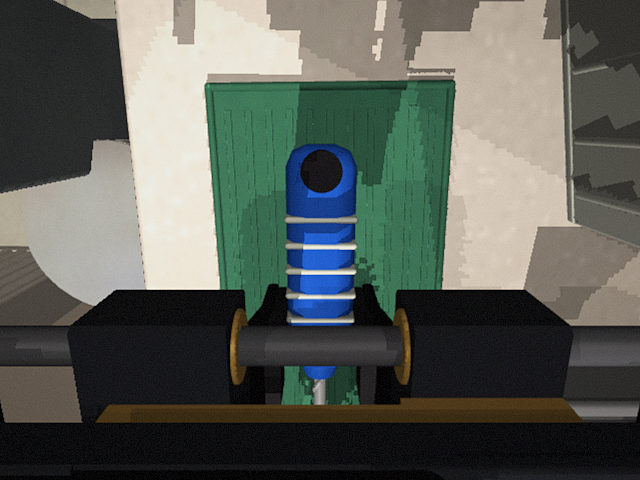

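The brush is over the mat (mat end edge at row 82, cols 206–454; handle at col 320). Lower and release.

```bash
python3 -m inch '[[10,[15,3,0],[0,0,0]],[10,[12,0,0],[0,0,0]],[10,[5,0,0],[0,0,0]],[10,[0,0,0],[0,0,0]]]'
```

```text
time: 11.35
position: [0.4695, -0.1188, 0.0189]
tool_rot: [0.501, 0.496, -0.496, 0.507]
ft_force: [0.1, -0.5, -0.0]
grip_width: 0.0237
```

```bash
python3 -m inch '[[10,[3,0,0],[0,0,0]],[10,[2,0,0],[0,0,0]],[10,[0,0,0],[0,0,0]]]'
```

```text
time: 11.72
position: [0.4696, -0.1189, 0.0137]
tool_rot: [0.501, 0.496, -0.496, 0.507]
ft_force: [0.2, 0.2, -0.6]
grip_width: 0.024
```

```bash
python3 -m inch '[[45,[0,0,0],[0,0,0]],[45,[0,0,0],[0,0,0]],[45,[0,0,0],[0,0,0]],[45,[-30,0,0],[0,0,0]],[45,[-50,0,-20],[0,0,0]],[45,[0,0,-16],[0,0,0]],[45,[0,0,0],[0,0,0]],[45,[0,0,0],[0,0,0]]]'; python3 look.py w6.png brush:.02 handle_mid:.02 handle_end:.018 bristles:.024; sed -i 's/,.024)/,.018)/g' hm.py; python3 hm.py
```

```text
time: 12.72
position: [0.4682, -0.082, 0.0949]
tool_rot: [0.501, 0.496, -0.496, 0.507]
ft_force: [-0.7, 0.1, -0.1]
grip_width: 0.0451
12.72 [ 0.4682 -0.082   0.0949] [[0.017, 1.0, 0.006], [-0.006, 0.006, -1.0], [-1.0, 0.017, 0.006]] [-0.65  0.14 -0.13] 0.0451
brush [([317.8, 353.7], 0.69, [0.4676, -0.1456, 0.02])]
handle_mid [([317.4, 307.9], 0.95, [0.4673, -0.115, 0.02])]
handle_end [([321.0, 255.0], 0.74, [0.4692, -0.0826, 0.018])]
bristles []
12.975 [ 0.4681 -0.0823  0.0949] [ 0.4644 -0.01    0.2562]
[299 340] [ 0.4681 -0.062   0.018 ]
[299 340] [ 0.4682 -0.084   0.018 ]
[[0.469, -0.1153, 0.018]]
13.125 [ 0.4683 -0.0822  0.0953] [ 0.4644 -0.0099  0.2565]Traceback (most recent call last):
  File "hm.py", line 4, in <module>
    m=imaging.cut_out("wrist","handle_mid")[0]["pixels"]
      ~~~~~~~~~~~~~~~~~~~~~~~~~~~~~~~~~~~~~^^^
IndexError: list index out of range
```

View pics/w6.png

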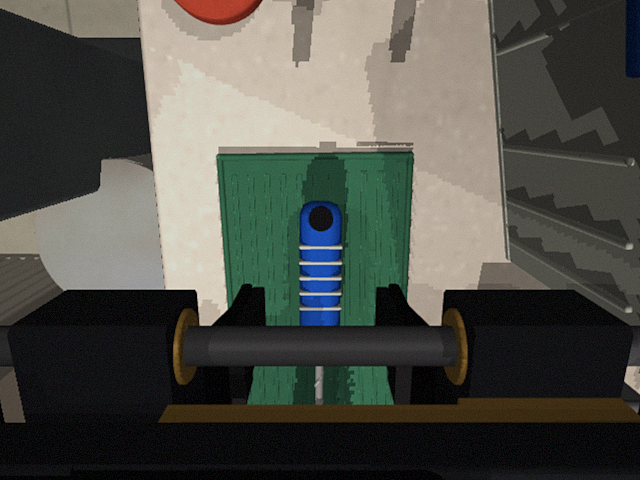

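The brush lies straight on the mat (handle end at (321,203), x≈0.468), free of the fingers. Regrasp at handle_end, pitched to match the slope.

```bash
python3 -m inch '[[45,[20,0,1],[0,-2.5,-1]],[45,[20,0,0],[0,0,0]],[45,[20,0,0],[0,0,0]],[45,[16,0,0],[0,0,0]],[45,[5,0,0],[0,0,0]],[45,[0,0,0],[0,0,0]]]'; python3 -c "
from h import *
o=get_obs();print(o['position'],R.from_quat(o['tool_rot']).as_matrix().round(3).tolist())"
```

```text
time: 13.98
position: [0.4707, -0.0873, 0.0131]
tool_rot: [0.486, 0.487, -0.511, 0.515]
ft_force: [0.8, -0.6, 0.5]
grip_width: 0.0453
[ 0.47069386 -0.0873407   0.01310994] [[0.004, 1.0, 0.005], [-0.052, 0.005, -0.999], [-0.999, 0.003, 0.052]]
```

```bash
python3 -m inch '[[45,[4,-2,-5],[0,0,0]],[45,[0,0,0],[0,0,0]],[10,[0,0,0],[0,0,0]],[10,[0,0,0],[0,0,0]],[10,[0,0,0],[0,0,0]],[10,[0,0,0],[0,0,0]],[10,[0,0,0],[0,0,0]]]' 45; python3 -m inch '[[10,[-15,0,0],[0,0,0]],[10,[-40,0,0],[0,0,0]],[10,[-50,0,0],[0,0,0]],[10,[-50,0,0],[0,0,0]],[10,[-50,0,0],[0,0,0]],[10,[0,0,0],[0,0,0]]]';python3 look.py w7.png handle_end:.23; python3 -c "
from h import *
print(np.round(get_obs()['q'],3))"
```

```text
time: 14.85
position: [0.4695, -0.0825, 0.0103]
tool_rot: [0.487, 0.486, -0.51, 0.516]
ft_force: [0.2, -0.6, -1.0]
grip_width: 0.0237
time: 15.6
position: [0.4675, -0.0705, 0.2249]
tool_rot: [0.488, 0.486, -0.51, 0.516]
ft_force: [0.4, -0.8, -1.3]
grip_width: 0.0237
15.6 [ 0.4675 -0.0705  0.2249] [[0.008, 1.0, 0.005], [-0.052, 0.005, -0.999], [-0.999, 0.008, 0.052]] [ 0.39 -0.76 -1.32] 0.0237
handle_end [([319.3, 316.1], 0.69, [0.4664, -0.0712, 0.23])]
[-0.356  0.32   1.816 -0.055  0.99  -0.331]
```

```bash
python3 -m inch '[[10,[-30,40,0],[0,0,0]],[10,[-30,45,-15],[0,0,0]],[10,[-20,40,-20],[0,0,0]],[10,[0,0,0],[0,0,0]],[10,[0,0,0],[0,0,0]]]';python3 look.py w8.png tank:0 softener_mouth:.13 softener_floor:.006
python3 - <<'E'
from h import *
P=par("wrist")
for c in imaging.cut_out("wrist","tank")[:1]:
    m=np.argwhere(c["pixels"])[:,::-1].astype(np.float32); print(c["confidence"],c["box"])
    b=cv2.boxPoints(cv2.minAreaRect(m)); print(b.round(1).tolist(),[ray(P,p,.13).round(4).tolist() for p in b])
E
```

```text
time: 16.32
position: [0.5836, -0.0276, 0.2878]
tool_rot: [-0.481, -0.498, 0.517, -0.504]
ft_force: [0.3, -0.8, -0.2]
grip_width: 0.0232
16.32 [ 0.5836 -0.0276  0.2878] [[-0.029, 1.0, 0.004], [-0.041, 0.003, -0.999], [-0.999, -0.03, 0.041]] [ 0.28 -0.8  -0.2 ] 0.0232
tank [([349.7, 155.8], 0.64, [0.6044, 0.0042, 0.0])]
softener_mouth [([341.0, 106.1], 0.91, [0.5925, 0.052, 0.13])]
softener_floor []
0.71 [171.8, 87.1, 98.1, 63.2]
[[111.5, 88.19999694824219], [148.5, 43.79999923706055], [218.10000610351562, 101.69999694824219], [181.0, 146.1999969482422]] [[0.4313, 0.0632, 0.13], [0.4613, 0.0918, 0.13], [0.5066, 0.0542, 0.13], [0.477, 0.0233, 0.13]]
```

View pics/w8.png

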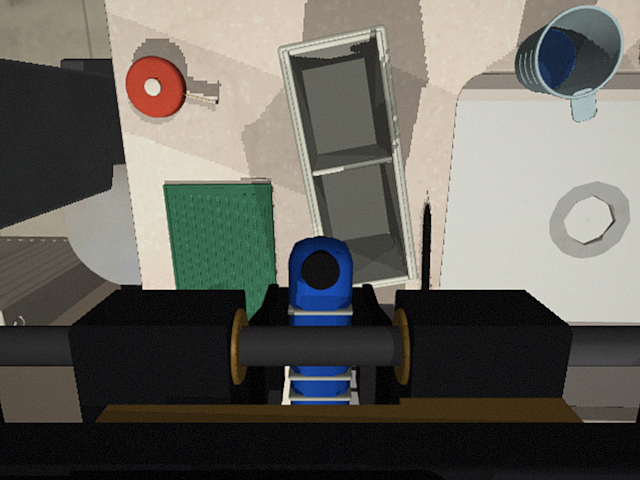

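The tank in this view: rim corners near (280,48), (384,27), (414,278). I'll zoom on the outlet end for accurate corners.

```bash
python3 - <<'E'
from h import *
import pickle
P=par("wrist"); im=imaging.camera("wrist"); o=get_obs(); print(o["position"],o["time"]); pickle.dump(P,open("P.pkl","wb"))
c=im[10:200,260:420]; save("w9.png",cv2.resize(c,None,fx=3.1,fy=3.1,interpolation=cv2.INTER_CUBIC))
print([(x["pixel"],ray(P,x["pixel"],.13)) for x in imaging.tip_of("wrist","softener_mouth")])
E
```

```text
[ 0.58471152 -0.0281469   0.2900885 ] 16.625
[([340.4, 107.0], array([0.59376123, 0.05067941, 0.13      ]))]
```

View pics/w9.png

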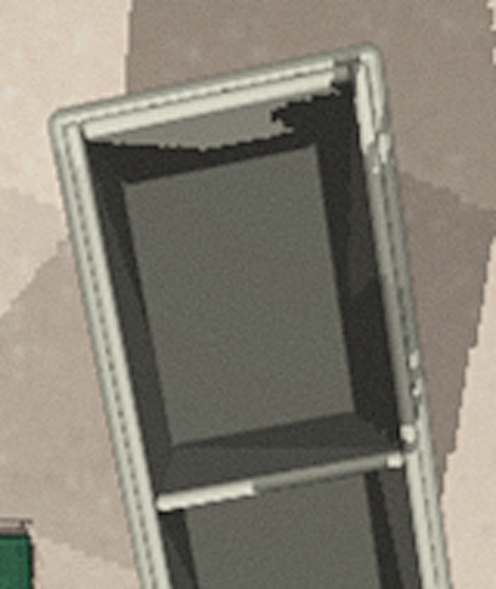

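```bash
python3 - <<'E'
from h import *
import pickle
P=pickle.load(open("P.pkl","rb"))
f=lambda u,v,z: ray(P,(260+u/3.1-.5,10+v/3.1-.5),z)[:2]
def show(n,a,b): print(n,a.round(4),b.round(4),"mid",((a+b)/2).round(4),"len",np.linalg.norm(a-b).round(4),"ang",np.degrees(np.arctan2(*(b-a)[::-1])).round(2))
show("outer",f(50,115,.13),f(380,48,.13)); show("inner",f(83,133,.13),f(357,72,.13)); show("div",f(155,502,.13),f(405,460,.13))
a,b,c,d=[f(*q,.006) for q in ((122,185),(318,145),(352,412),(170,445))]
show("floor out",a,b);show("floor div",d,c);print("floor c",((a+b+c+d)/4).round(4),np.linalg.norm((a+b)/2-(c+d)/2))
show("axis L",f(83,133,.13),f(158,490,.13))
E
```

```text
outer [0.549  0.0899] [0.6208 0.103 ] mid [0.5849 0.0964] len 0.073 ang 10.33
inner [0.5562 0.0862] [0.616  0.0983] mid [0.5861 0.0922] len 0.061 ang 11.39
div [0.5716 0.0052] [0.6306 0.0153] mid [0.6011 0.0103] len 0.0599 ang 9.76
floor out [0.5557 0.0855] [0.616  0.0969] mid [0.5859 0.0912] len 0.0613 ang 10.65
floor div [0.5704 0.0064] [0.6295 0.0171] mid [0.5999 0.0118] len 0.06 ang 10.31
floor c [0.5929 0.0515] 0.08066776265603148
axis L [0.5562 0.0862] [0.5723 0.008 ] mid [0.5643 0.0471] len 0.0798 ang -78.33
```

```bash
python3 -m inch '[[10,[-35,8,-40],[0,0,0]],[10,[-40,8,-40],[0,0,0]],[10,[0,0,0],[0,0,0]]]'
cat > rel.py <<'E'
from h import *
import sys
o=get_obs(); Rc=R.from_quat(o["tool_rot"]); p=np.array(o["position"])
x=np.array([.984,.178,0]);x/=np.linalg.norm(x); z=np.array([0,0,-1.]); y=np.cross(z,x)
Rt=R.from_matrix(np.array([x,y,z]).T)
m=np.array([.593,.0515,.13]); d=p-m
print("t",round(o["time"],2),"pos",p.round(4),"F",np.round(o["ft_force"],2),"q",np.round(o["q"],2),"grip",round(o["grip_width"],4))
print("rotvec deg",(Rc.inv()*Rt).as_rotvec(degrees=True).round(1))
print("rel mouth: toward wall %.1f, tank y %.1f (want 7.5), tip z %.1f"%(-1e3*d@y,1e3*d@x,1e3*p[2]-165), "force toward wall %.2f"%(-np.array(o["ft_force"])@y))
E
python3 rel.py
```

```text
time: 17.05
position: [0.6024, 0.0555, 0.3631]
tool_rot: [-0.484, -0.495, 0.517, -0.504]
ft_force: [-0.2, 0.3, -0.8]
grip_width: 0.0239
t 17.05 pos [0.6024 0.0555 0.3631] F [-0.24  0.32 -0.83] q [-0.07  0.39  1.27 -0.04  1.5  -0.07] grip 0.0239
rotvec deg [62.4 76.7 61.7]
rel mouth: toward wall 2.2, tank y 9.9 (want 7.5), tip z 198.1 force toward wall 0.36
```

```bash
python3 -m inch '[[10,[0,0,0],[5.2,6.4,5.1]],[10,[0,0,0],[5.2,6.4,5.1]],[10,[0,0,0],[5.2,6.4,5.1]],[10,[0,0,0],[5.2,6.4,5.1]]]'; python3 rel.py
```

```text
time: 17.55
position: [0.6014, 0.0539, 0.3604]
tool_rot: [0.751, 0.397, -0.379, 0.367]
ft_force: [0.4, 0.4, -1.6]
grip_width: 0.0238
t 17.55 pos [0.6014 0.0539 0.3604] F [ 0.37  0.4  -1.61] q [-0.32  0.22  1.65  0.52  1.03 -0.16] grip 0.0238
rotvec deg [41.  50.8 40.6]
rel mouth: toward wall 0.9, tank y 8.7 (want 7.5), tip z 195.4 force toward wall 0.32
```

```bash
python3 -m inch '[[10,[0,0,0],[5.2,6.4,5.1]],[10,[0,0,0],[5.2,6.4,5.1]],[10,[0,0,0],[5.2,6.4,5.1]],[10,[0,0,0],[5.2,6.4,5.1]]]'; python3 rel.py
```

```text
time: 18.05
position: [0.5968, 0.0503, 0.3574]
tool_rot: [0.924, 0.257, -0.207, 0.195]
ft_force: [0.2, 1.7, -0.7]
grip_width: 0.0235
t 18.05 pos [0.5968 0.0503 0.3574] F [ 0.16  1.65 -0.65] q [-0.5   0.22  2.07  1.52  0.81 -0.83] grip 0.0235
rotvec deg [20.5 26.1 20.2]
rel mouth: toward wall -1.8, tank y 3.6 (want 7.5), tip z 192.4 force toward wall 1.60
```

```bash
python3 -m inch '[[10,[0,0,0],[5.1,6.5,5]],[10,[0,0,0],[5.1,6.5,5]],[10,[0,0,0],[5.1,6.5,5]],[10,[0,0,0],[5.1,6.5,5]],[10,[0,0,0],[0,0,0]]]'; python3 rel.py
```

```text
time: 18.68
position: [0.5925, 0.0474, 0.3506]
tool_rot: [0.996, 0.093, -0.015, 0.006]
ft_force: [0.6, 0.3, -0.7]
grip_width: 0.0239
t 18.68 pos [0.5925 0.0474 0.3506] F [ 0.57  0.31 -0.74] q [-0.42  0.58  2.41  2.53  1.42 -1.49] grip 0.0239
rotvec deg [0.5 1.8 0.4]
rel mouth: toward wall -3.9, tank y -1.2 (want 7.5), tip z 185.6 force toward wall 0.20
```

```bash
python3 -m inch '[[10,[8,-4,0],[0.5,1.8,0.4]],[10,[0,0,0],[0,0,0]]]'; python3 rel.py; python3 - <<'E'
from h import *
P={c:par(c) for c in("top","scene")}; T={}
for c in P:
    im=imaging.camera(c); save(c+"b.png",im)
    for t in("bristles","handle_end","softener_mouth"): T[c,t]=[(x["pixel"],x["confidence"]) for x in imaging.tip_of(c,t)[:2]]
    print({k:v for k,v in T.items() if k[0]==c})
for t in("bristles","handle_end","softener_mouth"):
    a,b=T["top",t],T["scene",t]
    if a and b: print(t,tri([(P["top"],a[0][0]),(P["scene"],b[0][0])]).round(4))
E
```

```text
time: 18.92
position: [0.6, 0.0526, 0.3509]
tool_rot: [0.996, 0.091, -0.001, 0.001]
ft_force: [-0.1, 0.4, -0.5]
grip_width: 0.0237
t 18.93 pos [0.6    0.0526 0.3509] F [-0.13  0.41 -0.49] q [-0.39  0.61  2.39  2.57  1.46 -1.5 ] grip 0.0237
rotvec deg [0.1 0.1 0.1]
rel mouth: toward wall -0.2, tank y 7.0 (want 7.5), tip z 185.9 force toward wall 0.43
{('top', 'bristles'): [([208.0, 228.0], 0.96)], ('top', 'handle_end'): [([184.9, 219.3], 0.75), ([197.3, 223.9], 0.44)], ('top', 'softener_mouth'): [([222.6, 232.0], 0.85)]}
{('scene', 'bristles'): [([405.9, 272.3], 0.74), ([371.5, 343.4], 0.35)], ('scene', 'handle_end'): [([416.6, 202.2], 0.82), ([293.6, 218.3], 0.38)], ('scene', 'softener_mouth'): [([398.3, 306.7], 0.71)]}
bristles [0.5938 0.0537 0.2175]
handle_end [0.595  0.0527 0.3547]
softener_mouth [0.5929 0.0485 0.1305]
```

View pics/sceneb.png

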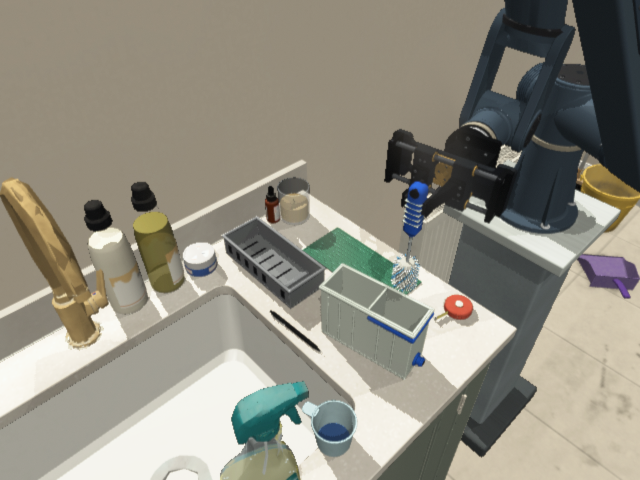

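Upright over the chamber: in the scene view the head is at (405,272), and triangulation puts the bristles within 3 mm of the mouth axis. Lower.

```bash
python3 -m inch '[[10,[0,0,25],[0,0,0]],[10,[0,0,30],[0,0,0]],[10,[0,0,15],[0,0,0]],[10,[0,0,0],[0,0,0]]]'; python3 rel.py
```

```text
time: 19.82
position: [0.6003, 0.0514, 0.2812]
tool_rot: [0.996, 0.089, 0.002, 0.002]
ft_force: [-0.4, 0.1, -0.8]
grip_width: 0.0238
t 19.82 pos [0.6003 0.0514 0.2812] F [-0.44  0.12 -0.75] q [-0.39  0.88  2.42  2.57  1.71 -1.66] grip 0.0238
rotvec deg [ 0.3 -0.2 -0. ]
rel mouth: toward wall -1.4, tank y 7.2 (want 7.5), tip z 116.2 force toward wall 0.19
```

```bash
python3 -m inch '[[10,[0,0,15],[0,0,0]],[10,[0,0,20],[0,0,0]],[10,[0,0,0],[0,0,0]]]'; python3 rel.py
```

```text
time: 20.2
position: [0.6009, 0.0512, 0.2485]
tool_rot: [0.996, 0.089, 0.005, 0.003]
ft_force: [0.6, -0.1, -1.0]
grip_width: 0.0233
t 20.2 pos [0.6009 0.0512 0.2485] F [ 0.6  -0.11 -1.02] q [-0.39  1.    2.42  2.56  1.81 -1.73] grip 0.0233
rotvec deg [ 0.4 -0.5 -0. ]
rel mouth: toward wall -1.7, tank y 7.7 (want 7.5), tip z 83.5 force toward wall -0.21
```

q3 is flat at 2.42; continuing down.

```bash
python3 -m inch '[[10,[0,-1,20],[0.4,-0.5,0]],[10,[0,0,20],[0,0,0]],[10,[0,0,15],[0,0,0]],[10,[0,0,0],[0,0,0]]]'; python3 rel.py
```

```text
time: 20.7
position: [0.6015, 0.0521, 0.1995]
tool_rot: [0.996, 0.089, 0.005, 0.001]
ft_force: [0.3, 0.2, -0.6]
grip_width: 0.0236
t 20.7 pos [0.6015 0.0521 0.1995] F [ 0.26  0.2  -0.61] q [-0.39  1.15  2.39  2.54  1.92 -1.8 ] grip 0.0236
rotvec deg [ 0.2 -0.6  0. ]
rel mouth: toward wall -1.0, tank y 8.4 (want 7.5), tip z 34.5 force toward wall 0.15
```

```bash
python3 -m inch '[[10,[0,0,12],[0.2,-0.5,0]],[10,[0,0,9],[0,0,0]],[10,[0,0,0],[0,0,0]]]'; python3 rel.py; python3 -m inch '[[10,[0,-8,0],[0,0,0]],[10,[0,-8,0],[0,0,0]],[10,[0,0,0],[0,0,0]],[10,[0,0,0],[0,0,0]]]'; python3 rel.py
```

```text
time: 21.08
position: [0.6018, 0.052, 0.1805]
tool_rot: [0.996, 0.089, 0.002, 0.0]
ft_force: [-0.3, -0.3, -0.9]
grip_width: 0.0235
t 21.07 pos [0.6018 0.052  0.1805] F [-0.31 -0.31 -0.9 ] q [-0.39  1.2   2.37  2.53  1.94 -1.82] grip 0.0235
rotvec deg [ 0.1 -0.2  0. ]
rel mouth: toward wall -1.1, tank y 8.8 (want 7.5), tip z 15.5 force toward wall -0.25
time: 21.58
position: [0.5984, 0.0697, 0.181]
tool_rot: [0.996, 0.09, 0.002, 0.0]
ft_force: [-0.0, -0.2, -1.0]
grip_width: 0.0237
t 21.57 pos [0.5984 0.0697 0.181 ] F [-0.05 -0.2  -1.02] q [-0.33  1.21  2.38  2.58  1.96 -1.8 ] grip 0.0237
rotvec deg [ 0.  -0.2  0.1]
rel mouth: toward wall 17.0, tank y 8.6 (want 7.5), tip z 16.0 force toward wall -0.19
```

```bash
python3 -m inch '[[10,[-1,-4,6],[0,0,0]],[10,[0,-4,0],[0,0,0]],[10,[0,0,0],[0,0,0]],[10,[0,0,0],[0,0,0]]]'; python3 rel.py; python3 - <<'E'
from h import *
import time
f=[]
for i in range(6): imaging.camera("scene"); f.append(get_obs()["ft_force"])
print(np.mean(f,0))
E
```

```text
time: 22.08
position: [0.5963, 0.0764, 0.1748]
tool_rot: [0.996, 0.088, 0.003, 0.001]
ft_force: [0.2, -1.2, -0.9]
grip_width: 0.0237
t 22.07 pos [0.5963 0.0764 0.1748] F [ 0.22 -1.23 -0.86] q [-0.31  1.23  2.38  2.61  1.99 -1.81] grip 0.0237
rotvec deg [ 0.2 -0.3 -0.1]
rel mouth: toward wall 23.9, tank y 7.7 (want 7.5), tip z 9.8 force toward wall -1.25
[ 0.03608774 -1.64096752 -0.86865434]
```

Contact at about 1.6 N, a light press. Stroke 1 up.

```bash
python3 -m inch '[[10,[0,0,-12],[0,0,0]],[10,[0,0,-12],[0,0,0]],[10,[0,0,-12],[0,0,0]]]'; python3 rel.py; python3 -m inch '[[10,[0,0,-12],[0,0,0]],[10,[0,0,-12],[0,0,0]],[10,[0,0,-8],[0,0,0]],[10,[0,0,0],[0,0,0]]]'; python3 rel.py
```

```text
time: 22.75
position: [0.5958, 0.0766, 0.2118]
tool_rot: [0.996, 0.088, 0.001, 0.001]
ft_force: [0.4, -2.0, -0.8]
grip_width: 0.0235
t 22.75 pos [0.5958 0.0766 0.2118] F [ 0.36 -1.97 -0.79] q [-0.31  1.12  2.41  2.62  1.92 -1.76] grip 0.0235
rotvec deg [ 0.1 -0.2 -0.1]
rel mouth: toward wall 24.2, tank y 7.3 (want 7.5), tip z 46.8 force toward wall -2.00
time: 23.25
position: [0.5947, 0.077, 0.2493]
tool_rot: [0.996, 0.088, 0.003, 0.001]
ft_force: [1.4, -1.4, -1.0]
grip_width: 0.023
t 23.25 pos [0.5947 0.077  0.2493] F [ 1.37 -1.42 -0.96] q [-0.31  1.01  2.43  2.64  1.84 -1.71] grip 0.023
rotvec deg [ 0.2 -0.3 -0.1]
rel mouth: toward wall 24.7, tank y 6.2 (want 7.5), tip z 84.3 force toward wall -1.65
```

```bash
python3 -m inch '[[10,[2,10,0],[0,0,0]],[10,[0,2,20],[0,0,0]],[10,[0,0,20],[0,0,0]],[10,[0,0,20],[0,0,0]],[10,[0,0,10],[0,0,0]],[10,[0,0,0],[0,0,0]]]'; python3 rel.py
```

```text
time: 24.0
position: [0.6001, 0.0641, 0.1765]
tool_rot: [0.996, 0.09, 0.003, -0.001]
ft_force: [-0.6, 0.6, -0.4]
grip_width: 0.0234
t 24.0 pos [0.6001 0.0641 0.1765] F [-0.56  0.55 -0.35] q [-0.35  1.22  2.37  2.56  1.96 -1.81] grip 0.0234
rotvec deg [-0.1 -0.4  0.1]
rel mouth: toward wall 11.2, tank y 9.2 (want 7.5), tip z 11.5 force toward wall 0.64
```

```bash
python3 -m inch '[[10,[-1,-8,1],[0,-0.4,0]],[10,[0,-5,0],[0,0,0]],[10,[0,0,0],[0,0,0]]]'; python3 rel.py; python3 -m inch '[[10,[0,0,-12],[0,0,0]],[10,[0,0,-12],[0,0,0]],[10,[0,0,-12],[0,0,0]],[10,[0,0,-12],[0,0,0]],[10,[0,0,-12],[0,0,0]],[10,[0,0,-8],[0,0,0]],[10,[0,0,0],[0,0,0]]]'; python3 rel.py
```

```text
time: 24.38
position: [0.5965, 0.0771, 0.1772]
tool_rot: [0.996, 0.089, 0.001, 0.0]
ft_force: [0.1, -1.5, -2.7]
grip_width: 0.0235
t 24.38 pos [0.5965 0.0771 0.1772] F [ 0.09 -1.54 -2.66] q [-0.31  1.22  2.38  2.61  1.98 -1.8 ] grip 0.0235
rotvec deg [ 0.  -0.1  0. ]
rel mouth: toward wall 24.6, tank y 8.0 (want 7.5), tip z 12.2 force toward wall -1.53
time: 25.25
position: [0.5955, 0.0767, 0.2534]
tool_rot: [0.996, 0.088, 0.002, 0.001]
ft_force: [-0.5, -0.5, -0.6]
grip_width: 0.0236
t 25.25 pos [0.5955 0.0767 0.2534] F [-0.47 -0.48 -0.55] q [-0.31  0.99  2.43  2.64  1.82 -1.71] grip 0.0236
rotvec deg [ 0.2 -0.2 -0.1]
rel mouth: toward wall 24.3, tank y 7.0 (want 7.5), tip z 88.4 force toward wall -0.39
```

```bash
python3 -m inch '[[10,[2,10,0],[0,0,0]],[10,[0,2,20],[0,0,0]],[10,[0,0,20],[0,0,0]],[10,[0,0,20],[0,0,0]],[10,[0,0,14],[0,0,0]],[10,[0,0,0],[0,0,0]]]'; python3 rel.py
```

```text
time: 26.0
position: [0.6012, 0.0631, 0.1758]
tool_rot: [0.996, 0.09, 0.003, -0.001]
ft_force: [-0.3, 0.2, -0.0]
grip_width: 0.0235
t 26.0 pos [0.6012 0.0631 0.1758] F [-0.26  0.23 -0.01] q [-0.35  1.22  2.37  2.56  1.96 -1.81] grip 0.0235
rotvec deg [-0.  -0.3  0. ]
rel mouth: toward wall 10.0, tank y 10.1 (want 7.5), tip z 10.8 force toward wall 0.27
```

```bash
python3 -m inch '[[10,[-2,-8,1],[0,-0.3,0]],[10,[0,-7,0],[0,0,0]],[10,[0,0,0],[0,0,0]]]'; python3 rel.py; python3 -m inch '[[10,[0,0,-12],[0,0,0]],[10,[0,0,-12],[0,0,0]],[10,[0,0,-12],[0,0,0]],[10,[0,0,-12],[0,0,0]],[10,[0,0,-12],[0,0,0]],[10,[0,0,-4],[0,0,0]],[10,[0,0,0],[0,0,0]]]'; python3 rel.py
```

```text
time: 26.38
position: [0.5963, 0.0776, 0.1761]
tool_rot: [0.996, 0.089, 0.001, 0.0]
ft_force: [-0.1, -2.4, -1.6]
grip_width: 0.0235
t 26.38 pos [0.5963 0.0776 0.1761] F [-0.05 -2.37 -1.58] q [-0.3   1.22  2.38  2.61  1.98 -1.8 ] grip 0.0235
rotvec deg [ 0.  -0.1 -0.1]
rel mouth: toward wall 25.1, tank y 7.9 (want 7.5), tip z 11.1 force toward wall -2.32
time: 27.25
position: [0.5954, 0.077, 0.2479]
tool_rot: [0.996, 0.088, 0.002, 0.001]
ft_force: [-0.2, -1.1, -1.8]
grip_width: 0.0239
t 27.25 pos [0.5954 0.077  0.2479] F [-0.23 -1.08 -1.79] q [-0.3   1.01  2.43  2.64  1.84 -1.71] grip 0.0239
rotvec deg [ 0.2 -0.2 -0.2]
rel mouth: toward wall 24.7, tank y 6.9 (want 7.5), tip z 82.9 force toward wall -1.02
```

Three strokes done. Back off to the centre, rise, and check the tank.

```bash
python3 -m inch '[[10,[2,12,0],[0,0,0]],[10,[0,12,0],[0,0,0]],[10,[0,0,-20],[0,0,0]],[10,[0,0,-30],[0,0,0]],[10,[0,0,-30],[0,0,0]],[10,[0,0,-25],[0,0,0]],[10,[0,0,0],[0,0,0]]]'; python3 rel.py
python3 - <<'E'
from h import *
for c in("top","scene"):
    P=par(c); imaging.camera(c)
    for t in("softener_mouth","tank"): print(c,t,[(np.round(x["pixel"],1),round(x["confidence"],2)) for x in imaging.tip_of(c,t)[:1]])
E
```

```text
time: 28.12
position: [0.6028, 0.0504, 0.3518]
tool_rot: [0.996, 0.09, -0.001, -0.001]
ft_force: [0.2, 0.2, -1.0]
grip_width: 0.0238
t 28.12 pos [0.6028 0.0504 0.3518] F [ 0.17  0.18 -0.98] q [-0.39  0.61  2.38  2.57  1.45 -1.49] grip 0.0238
rotvec deg [-0.1  0.1  0. ]
rel mouth: toward wall -2.8, tank y 9.5 (want 7.5), tip z 186.8 force toward wall 0.14
top softener_mouth [(array([222.8, 233.5]), 0.81)]
top tank [(array([254.1, 231.8]), 0.7)]
scene softener_mouth [(array([402.9, 307.9]), 0.79)]
scene tank [(array([368.4, 341.4]), 0.75)]
```

Tank unmoved within network noise. Reverse the reorientation.

```bash
python3 -m inch '[[10,[0,0,-5],[-5.2,-6.4,-5.1]],[10,[0,0,0],[-5.2,-6.4,-5.1]],[10,[0,0,0],[-5.2,-6.4,-5.1]],[10,[0,0,0],[-5.2,-6.4,-5.1]],[10,[0,0,0],[-5.2,-6.4,-5.1]],[10,[0,0,0],[-5.2,-6.4,-5.1]]]'; python3 rel.py;  python3 -m inch '[[10,[0,0,0],[-5.2,-6.4,-5.1]],[10,[0,0,0],[-5.2,-6.4,-5.1]],[10,[0,0,0],[-5.2,-6.4,-5.1]],[10,[0,0,0],[-5.2,-6.4,-5.1]],[10,[0,0,0],[-5.2,-6.4,-5.1]],[10,[0,0,0],[-5.2,-6.4,-5.1]],[10,[0,0,0],[0,0,0]]]'; python3 rel.py; python3 -c "
from h import *
print(R.from_quat(get_obs()['tool_rot']).as_matrix().round(3).tolist())"
```

```text
time: 29.18
position: [0.5989, 0.0558, 0.3374]
tool_rot: [0.853, 0.339, -0.297, 0.264]
ft_force: [0.7, 1.2, -1.7]
grip_width: 0.0236
t 29.18 pos [0.5989 0.0558 0.3374] F [ 0.71  1.19 -1.67] q [-0.44  0.23  1.89  1.01  0.85 -0.46] grip 0.0236
rotvec deg [28.2 38.2 31.3]
rel mouth: toward wall 3.1, tank y 6.5 (want 7.5), tip z 172.4 force toward wall 1.05
time: 30.05
position: [0.5932, 0.0558, 0.3255]
tool_rot: [-0.471, -0.52, 0.524, -0.482]
ft_force: [1.0, -0.1, -1.4]
grip_width: 0.0236
t 30.05 pos [0.5932 0.0558 0.3255] F [ 1.03 -0.1  -1.38] q [-0.08  0.43  1.31 -0.02  1.49 -0.09] grip 0.0236
rotvec deg [59.6 77.8 65.5]
rel mouth: toward wall 4.2, tank y 0.9 (want 7.5), tip z 160.5 force toward wall -0.28
[[-0.091, 0.996, 0.007], [-0.015, 0.006, -1.0], [-0.996, -0.091, 0.015]]
```

```bash
python3 -m inch '[[10,[0,-20,20],[0,-2,5.2]],[10,[0,-35,40],[0,0,0]],[10,[0,-35,40],[0,0,0]],[10,[0,-30,35],[0,0,0]],[10,[40,0,0],[0,0,0]],[10,[50,0,0],[0,0,0]],[10,[50,0,0],[0,0,0]],[10,[40,0,0],[0,0,0]],[10,[20,0,0],[0,0,0]],[10,[0,0,0],[0,0,0]]]'; python3 look.py w10.png handle_end:.12 mat:0
```

```text
time: 31.3
position: [0.4549, -0.0926, 0.1198]
tool_rot: [-0.494, -0.49, 0.516, -0.5]
ft_force: [-0.4, 0.1, -1.0]
grip_width: 0.0238
31.3 [ 0.4549 -0.0926  0.1198] [[-0.012, 1.0, -0.02], [-0.032, -0.021, -0.999], [-0.999, -0.011, 0.032]] [-0.44  0.11 -1.01] 0.0238
handle_end []
mat []
```

```bash
python3 -m inch '[[10,[20,12,-10],[-1,-0.9,0.6]],[10,[35,0,0],[0,0,0]],[10,[25,0,0],[0,0,0]],[10,[0,0,0],[0,0,0]],[10,[0,0,0],[0,0,0]]]'; python3 look.py w11.png handle_end:.05
```

```text
time: 32.08
position: [0.4773, -0.0898, 0.0473]
tool_rot: [0.492, 0.479, -0.509, 0.519]
ft_force: [-0.2, -0.0, -0.2]
grip_width: 0.0235
32.08 [ 0.4773 -0.0898  0.0473] [[0.023, 1.0, -0.004], [-0.058, -0.002, -0.998], [-0.998, 0.023, 0.058]] [-0.15 -0.02 -0.22] 0.0235
handle_end [([319.0, 316.6], 0.65, [0.4759, -0.0919, 0.05]), ([318.3, 390.5], 0.62, [0.4755, -0.1275, 0.05])]
```

View pics/w11.png

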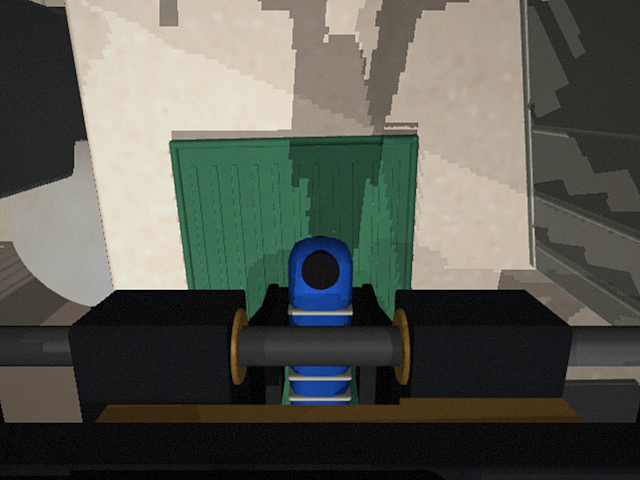

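Handle at col 320 over the mat (cols 175–415); shift slightly and lower.

```bash
python3 -m inch '[[10,[12,-7,-8],[0,0.5,-1.2]],[10,[10,0,0],[0,0,0]],[10,[6,0,0],[0,0,0]],[10,[0,0,0],[0,0,0]]]'; python3 rel.py
```

```text
time: 32.67
position: [0.4708, -0.083, 0.0182]
tool_rot: [-0.489, -0.486, 0.512, -0.512]
ft_force: [-0.2, 0.1, -0.0]
grip_width: 0.0237
t 32.67 pos [ 0.4708 -0.083   0.0182] F [-0.19  0.1  -0.05] q [-0.38  0.7   1.95 -0.1   0.47 -0.29] grip 0.0237
rotvec deg [63.5 76.  60.2]
rel mouth: toward wall -110.6, tank y -144.2 (want 7.5), tip z -146.8 force toward wall 0.13
```

```bash
python3 -m inch '[[10,[4,0,0],[0,0,0]],[10,[2,0,0],[0,0,0]],[10,[0,0,0],[0,0,0]]]'; python3 rel.py | head -1
```

```text
time: 33.05
position: [0.471, -0.0834, 0.0117]
tool_rot: [-0.489, -0.486, 0.512, -0.512]
ft_force: [0.3, 1.2, -0.5]
grip_width: 0.0237
t 33.05 pos [ 0.471  -0.0834  0.0117] F [ 0.29  1.24 -0.5 ] q [-0.38  0.72  1.96 -0.1   0.45 -0.28] grip 0.0237
```

Release and retreat straight up, clear of everything.

```bash
python3 -m inch '[[45,[0,0,0],[0,0,0]],[45,[0,0,0],[0,0,0]],[45,[0,0,0],[0,0,0]],[45,[-20,0,0],[0,0,0]],[45,[-40,0,0],[0,0,0]],[45,[-50,0,0],[0,0,0]],[45,[-50,0,0],[0,0,0]],[45,[-40,0,0],[0,0,0]],[45,[0,0,-40],[0,0,0]],[45,[0,0,-50],[0,0,0]],[45,[0,0,-50],[0,0,0]],[45,[0,0,0],[0,0,0]]]'
python3 - <<'E'
from h import *
for c in("top","scene"):
    P=par(c); im=imaging.camera(c); save(c+"c.png",im)
    for t in("brush","bristles","handle_end","tank","softener_mouth","candle","balm_pot","scent_oil","tape_measure","pen"): print(c,t,[(np.round(x["pixel"],1).tolist(),round(x["confidence"],2),ray(P,x["pixel"],.02).round(3).tolist()) for x in imaging.tip_of(c,t)[:1]])
E
```

```text
time: 34.55
position: [0.4725, 0.0691, 0.2134]
tool_rot: [0.492, 0.483, -0.511, 0.513]
ft_force: [0.4, -0.2, 0.0]
grip_width: 0.045
top brush [([324.3, 291.6], 0.57, [0.472, -0.15, 0.02])]
top bristles [([355.9, 291.6], 0.63, [0.472, -0.218, 0.02])]
top handle_end [([296.2, 291.9], 0.78, [0.471, -0.089, 0.02])]
top tank [([256.5, 230.9], 0.93, [0.604, -0.001, 0.02])]
top softener_mouth [([223.7, 232.0], 0.59, [0.602, 0.072, 0.02])]
top candle [([428.3, 299.6], 0.86, [0.456, -0.374, 0.02])]
top balm_pot [([431.4, 178.8], 0.94, [0.719, -0.384, 0.02])]
top scent_oil [([440.6, 275.8], 0.6, [0.507, -0.401, 0.02])]
top tape_measure [([228.5, 312.3], 0.73, [0.427, 0.059, 0.02])]
top pen [([307.0, 194.0], 0.81, [0.686, -0.111, 0.02])]
scene brush [([362.1, 259.5], 0.68, [0.466, -0.145, 0.02])]
scene bristles [([334.3, 243.6], 0.84, [0.474, -0.223, 0.02])]
scene handle_end [([296.6, 328.6], 0.65, [0.693, -0.101, 0.02])]
scene tank [([367.7, 341.2], 0.96, [0.616, 0.011, 0.02])]
scene softener_mouth [([396.8, 309.7], 0.92, [0.519, -0.001, 0.02])]
scene candle [([291.3, 219.0], 0.82, [0.488, -0.354, 0.02])]
scene balm_pot [([202.5, 265.1], 0.94, [0.727, -0.367, 0.02])]
scene scent_oil [([273.8, 217.8], 0.7, [0.515, -0.386, 0.02])]
scene tape_measure [([449.9, 313.0], 0.86, [0.451, 0.075, 0.02])]
scene pen [([292.2, 333.5], 0.59, [0.706, -0.098, 0.02])]
```

View pics/scenec.png

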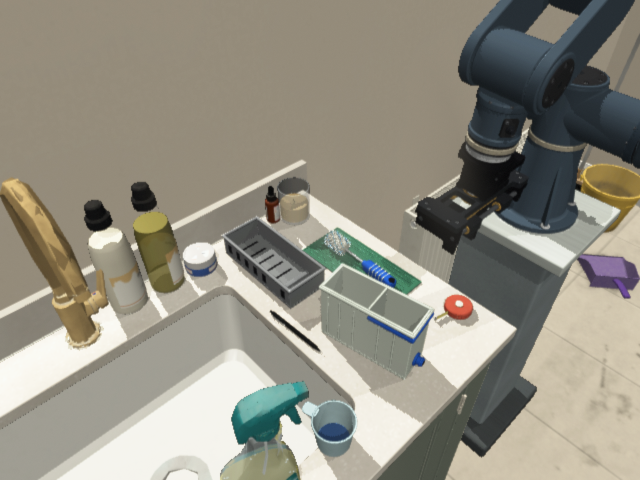

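The brush lies on the mat, centred (head at (336,243), handle at (378,270)). The tank and bystanders are unchanged and the gripper is clear.

```bash
python3 -c "
from rig import robot
print(robot.hand_in())"
```

```text
the job is handed in; nothing more can be done
None
```

I finished the job and handed it in at about 35 s of the 72 s allowed. The brush went from the caddy to the mat, where I let go and took it again near the handle end. Then I held it upright, head down, and brushed the outlet wall of the softener chamber upward three times. At the end I laid the brush back on the mat.

**Strokes:** The press read about 1 to 2.4 N, with sensor noise of about 0.5 N; one reading, at the top of stroke 2, was only 0.4 N. The bristle tip rose from about 10–12 mm to 83–88 mm above the worktop. At the top the middle of the head was 14–20 mm under the rim, so the upper end of the head stood slightly above it.

**Last checks:**
- The brush lies along the middle of the mat, about 5 mm or less off centre.
- The gripper is clear of everything.
- The tank and the other things were found where they started, within the 1–4 pixel scatter of the detections.

**Checks that disagreed:**
- The last look for the handle end in the scene camera landed on the pen. The top camera and the picture itself show the brush handle correctly.
- One tank outline earlier was taken from the tape measure. I set it aside and used the rim and floor corners read from the picture.
- Joint 3 came to 2.43 rad, close to its 2.44 rad limit, at the top of each stroke, but did not pass it in any reading.

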